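Turn the socket tray round and slide it home in its dock

ROBOT

A 6-joint arm with a two-finger parallel gripper is mounted at the origin on the work surface. World frame = base frame: x ahead of the robot, y to its left, z up, the work surface at z = 0. Lengths are in m, angles in rad, forces in N, time in s.
With the tool pointing down it reaches from about 0.35 to 0.85 m from the base axis. Payload 8.1 kg.
Tool frame: the origin (TCP) lies midway between the tips of the shut fingers; the grasp point (between the pads) lies 19 mm behind it (robot.grip_point_offset is the distance from the TCP to the grasp point, in m); z points along the fingers, y is the line along which they close (so a half turn about z gives the same grasp; the last joint's range is limited). The gripper opens to 93 mm and grips with 3 to 60 N. Pads are 15 mm wide; open, the fingers measure 128 mm over their backs; the gripper's body (75 mm by 188 mm) begins 65 mm behind the grasp point.
Start: joints at [-1.365, 0.13, 1.488, -0, 1.523, -0.085], TCP at [0.172, -0.575, 0.219] pointing down, gripper open.
Joint ranges: [-2.96, 2.96], [-0.89, 2.26], [0.02, 2.5], [-1.34, 4.48], [0, 2.73], [-2.66, 2.66]. Speed limits (rad/s): [2.39, 2.39, 2.79, 3.14, 3.14, 3.14].

INTERFACE

Orientations are given as a rotation vector (axis times angle).
In Python, from plant import robot, read_camera, job gives the robot as it stands.
- The arm moves only by the shell command python3 -m inch 'ROWS' [FORCE]. ROWS is JSON, one flat list of numbers, 5 for each row, row after row: the shift along the world's x, y, z in mm, then the turn about the world's z in degrees, then the opening in per cent of the stroke, from 0 (shut) to 100 (fully open). In form: [dx, dy, dz, yaw, hand, dx, dy, dz, yaw, hand, ...]. A call has 1 to 10 rows; each row is the pose to reach, as a shift and turn from the pose commanded when the call began; what a row does not reach only later rows make up. A row lasts 1/12 s, in which the tool goes at most 41.7 mm and 7.16 degrees, less where a joint would pass 70% of its speed; a pose out of reach is approached as far as the arm can. A call with a gripper value outside its range is refused whole. The fingers move at their own pace and stop on an object; FORCE is the grip in N (left out, the last holds). Time passes only in rows, so rows that repeat a pose let the fingers close. It gives the time, the measured TCP pose, the force, the opening and the grip force at its end, in the units of the state.
- robot.read_state(): the state, without advancing time (a new reading comes with each control period).
- read_camera(name): name is "side" or "top" or "wrist"; returns a dict with "image" (384x512x3 uint8, blue, green, red), "K" (3x3 intrinsics, pixels), "extrinsics" (4x4, takes a point from world to camera coordinates); the wrist camera has in their place "mount" (4x4, takes a point from camera to tool coordinates, whose origin is the TCP and whose axes are the flange's). Camera axes: x right, y down, z forward; pixel columns grow to the right and rows downward; lengths in m; the calibration is good to about 2 mm. The wrist camera is an equidistant fisheye: a pixel r from the principal point sees the ray r / f radians off the axis. A picture is of the moment at which its call begins: read the wrist's pose just before it. There is no depth.
- job.close_job(): hands the job in; it is judged then, once.
The state is a dict: "t": time; "q": joint angles; "dq": joint speeds; "joint_torque": joint torques, N m; "tool_pos": TCP position; "orientation": TCP orientation; "force": force on the tool from outside, world axes, zero at the start; "wrist_torque": the same for the moment, N m; "opening": finger opening in m; "gripper_force": force on a finger pad.
Only numpy, scipy, OpenCV 4.12 (cv2) and the standard library are available. Lean on these libraries where they do the work, as an engineer would, in place of code of your own. Each camera call takes 0.05 s, during which the arm holds its last target. There are 200 camera calls.

TASK

The socket tray on the bench lies the wrong way round. Turn it end for end and slide it, plain blue end first, between the guide rails of the dock under the little bin shelf, fully home so that its yellow front plate meets the rails' front ends. Carry the tray level, leave it standing flat on the bench, let go, and leave everything else where it is.

Things in the scene. Friction and masses are not known exactly. Their poses are not given: they have to be found in the camera images.
- tray: Socket tray, about 0.4 kg: blue open box 130 long, 90 wide, walls 30 mm high, six sockets fixed in it (tops at 26 mm). One end is plain, the other carries a wider yellow plate. It starts flat on the bench, plate away from the robot, and slides on its flat underside. Origin: underside, middle of the box (centre of mass within 15 mm). x points to the plain end, y across, z up.
- tray_nose (a point): Point on the tray: underside, middle of the plain blue end (65 mm along x from the tray's origin).
- tray_plate (a point): Point on the tray: middle of the outer face of its yellow front plate (x = -73 mm, 24 mm above the underside). The plate is 136 mm wide, 8 mm thick, from 3 to 45 mm above the underside.
- tray_fin (a point): Point on the tray: top of its black upright grip fin, right above the tray's origin, 66 mm above the underside. The fin is 12 mm thick (along y), lies on the lengthwise centre line from the plate to 35 mm past the origin, and can be pinched across its thickness in the 36 mm that stand above the walls.
- dock: Tray dock, fixed, mouth roughly towards the robot: two aluminium guide rails on the bench, 30 high, 150 long, 96 mm apart inside, first 20 mm flared to about 114 mm; no floor. Origin: on the bench, midway between the rails' front ends; x inwards along the centre line, y left, z up. The plate stops on the rails' front ends: tray origin then at x = 65, plain end at 130, plate's face at -8 mm.
- dock_shelf (a point): Middle of the front lower edge of the dock's dark shelf (x = -6 mm, 105 mm above the bench). The shelf is 170 mm wide and reaches to 62 mm behind the rails' front ends; bins on it top out at 167 mm. At the end of the slide an upright gripper strikes it: lean the gripper back, away from it, by about 30 to 40 degrees. No latch; sliding takes a few newtons; push near the centre line or the tray skews.
- drill: Bystander: yellow and black cordless drill standing on its battery, 75 x 75 mm foot, 182 mm high. Origin at its underside or middle.
- spray_can: Bystander: red spray can, 56 mm across, 160 mm high. Origin at its underside or middle.
- jar: Bystander: amber jar with blue cap, 70 mm across, 100 mm high. Origin at its underside or middle.
- battery: Bystander: black and yellow drill battery, 110 x 72 x 63 mm. Origin at its underside or middle.
- screwdriver: Bystander: screwdriver lying on the bench. Origin at its underside or middle.
- wrench: Bystander: steel wrench lying on the bench. Origin at its underside or middle.
- tape: Bystander: grey ring-shaped roll, 100 mm across, 22 mm high. Origin at its underside or middle.

How it is judged:
On the way:
1. the tray, flat on the bench, has its plain end between the rails (x of tray_nose in the frame of dock between 0.02 and 0.2 m and y of tray_nose in the frame of dock between -0.012 and 0.012 m and x of tray in the frame of dock below 0.07 m and height (world z) of tray_nose below 0.006 m and angle between tray's own z axis and vertical below 0.06 rad), for 0.1 s.
At the end, for the whole second after the job is handed in: The tray stands still and flat (within 0.06 rad, underside within 6 mm of the bench) between the rails, plain end inwards, within 8 mm of their centre line, its yellow plate within 5 mm of the rails' front ends (x of tray_nose in the frame of dock between 0.125 and 0.135 m and x of tray in the frame of dock between 0.06 and 0.07 m and y of tray_nose in the frame of dock between -0.008 and 0.008 m and y of tray in the frame of dock between -0.008 and 0.008 m and height (world z) of each of tray_nose, tray below 0.006 m and linear speed of tray below 0.01 m/s and angle between tray's own z axis and vertical below 0.06 rad); the robot touches nothing.
It fails at once if the tray is tipped by more than 0.5 rad (angle between tray's own z axis and vertical above 0.5 rad).
It fails at once if a bystander is moved by more than 30 mm (distance of any of drill, spray_can, jar, battery, screwdriver, wrench, tape from where it was at the start of the episode above 0.03 m).
It also fails if it takes over 62 s, if anything falls off the work surface, if the arm or the gripper's body presses on something with over 40 N, if the wrist force passes 120 N, or if a joint passes its speed limit or range.

## Working session

There is one attempt and no reset: what is moved stays moved. The work goes in short steps, Python scripts to look and compute and a shell command to move; the robot and the scene stay as the last step left them, time stands still between calls to the robot, and variables do not carry over. Pictures are saved under pics/ and viewed, at most 10 in all, crops included, and the job is handed in when it is done.

```bash
ls; mkdir -p pics; python3 - <<'E'
from plant import read_camera
import cv2,numpy as np,pickle
d={n:read_camera(n) for n in("top","side")}
pickle.dump(d,open("s0.pkl","wb"))
for n in d:
    cv2.imwrite(f"pics/{n}0.png",cv2.resize(d[n]["image"],None,fx=1.5,fy=1.5,interpolation=cv2.INTER_CUBIC)); 
    E=d[n]["extrinsics"];print(n,(-E[:3,:3].T@E[:3,3]).round(3),E[2,:3].round(2))
E
```

```text
pics
top [ 0.443 -0.015  1.058] [ 0.1   0.03 -0.99]
side [0.443 0.932 1.007] [ 0.07 -0.71 -0.7 ]
```

View pics/top0.png

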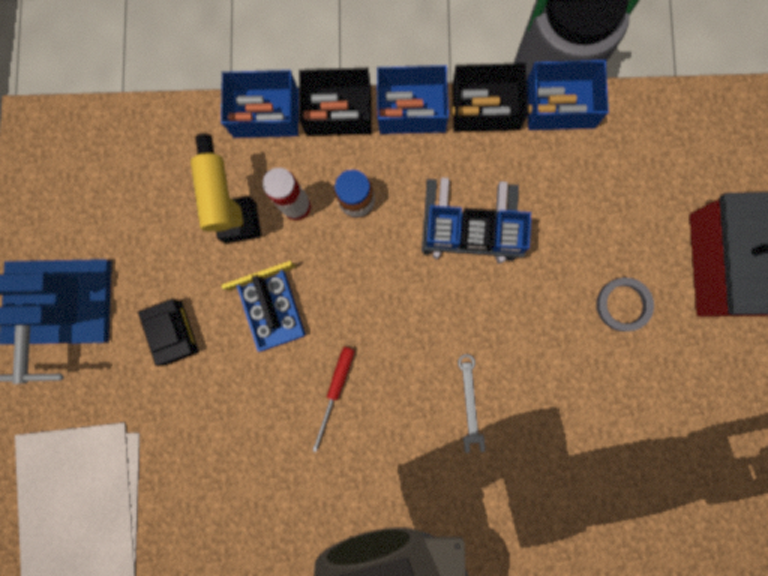

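View pics/side0.png

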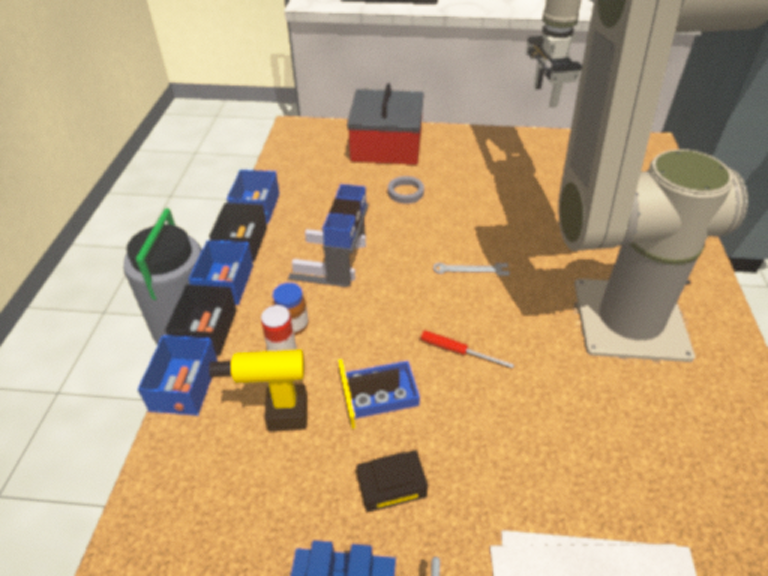

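```bash
cat > h.py <<'E'
import numpy as np,cv2,pickle
def ray(d,p,z):
    K,E=np.array(d["K"]),np.array(d["extrinsics"]);R,t=E[:3,:3],E[:3,3]
    p=np.atleast_2d(p).astype(float);v=np.c_[p,np.ones(len(p))]@np.linalg.inv(K).T@R
    c=-R.T@t;return c+v*((z-c[2])/v[:,2])[:,None]
def mask(im,lo,hi):return cv2.inRange(cv2.cvtColor(im,cv2.COLOR_BGR2HSV),np.array(lo),np.array(hi))
E
python3 - <<'E'
from h import *
from plant import robot
s=robot.read_state();print(s["tool_pos"],s["orientation"])
d=pickle.load(open("s0.pkl","rb"))["top"];im=d["image"]
roi=np.zeros(im.shape[:2],np.uint8);roi[165:240,140:210]=255
y=mask(im,(22,150,90),(35,255,255))&roi;b=mask(im,(105,120,60),(125,255,255))&roi;k=mask(im,(0,0,0),(180,255,45))&roi
for n,m,z in(("plate",y,.045),("blue",b,.03)):
    pts=cv2.findNonZero(m)[:,0];r=cv2.minAreaRect(ray(d,pts,z)[:,:2].astype(np.float32));print(n,len(pts),r,cv2.boxPoints(r).round(3).tolist())
pts=cv2.findNonZero(k)[:,0];q=ray(d,pts,.066)[:,:2];print("blk",len(q),q.mean(0),q.min(0),q.max(0))
for n,p,z in(("shelf fl",(424,250),.105),("shelf fr",(528,257),.105),("rail backL",(445,180),.03),("rail backR",(504,184),.03),("rail fL",(437,257),.03),("rail fR",(502,260),.03)):
    print(n,ray(d,np.array(p)/1.5,z).round(3))
o=im[110:185,270:365];cv2.imwrite("pics/c1.png",np.hstack([cv2.resize(o,None,fx=4.2,fy=6),cv2.resize(im[165:240,140:210],None,fx=5.7,fy=6)]))
E
```

```text
[ 0.17192584 -0.57429424  0.2176761 ] [-3.10677327e+00 -4.54968318e-01  2.18423000e-04]
plate 189 ((0.5881388187408447, 0.2612453103065491), (0.012767940759658813, 0.1356562077999115), 17.939044952392578) [[0.5609999895095825, 0.3240000009536743], [0.6029999852180481, 0.19499999284744263], [0.6150000095367432, 0.19900000095367432], [0.5730000138282776, 0.328000009059906]]
blue 572 ((0.5235540270805359, 0.23871664702892303), (0.1263258308172226, 0.09041592478752136), 18.535051345825195) [[0.4490000009536743, 0.2619999945163727], [0.4779999852180481, 0.17599999904632568], [0.5979999899864197, 0.2160000056028366], [0.5690000057220459, 0.3019999861717224]]
blk 198 [0.53687512 0.23620438] [0.49074899 0.21496841] [0.58068938 0.25899748]
shelf fl [[ 0.617 -0.046  0.105]]
shelf fr [[ 0.602 -0.224  0.105]]
rail backL [[ 0.764 -0.09   0.03 ]]
rail backR [[ 0.754 -0.201  0.03 ]]
rail fL [[ 0.618 -0.072  0.03 ]]
rail fR [[ 0.609 -0.192  0.03 ]]
```

View pics/c1.png

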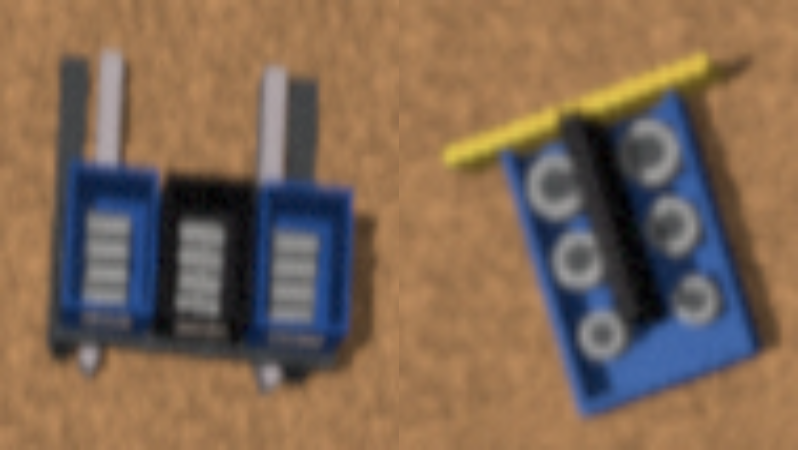

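```bash
R="365,818,-20,2,100"; python3 -m inch '[365,818,-20,2,100,365,818,-20,2,100,365,818,-20,2,100,365,818,-20,2,100,365,818,-20,2,100,365,818,-20,2,100,365,818,-20,2,100,365,818,-20,2,100,365,818,-20,2,100,365,818,-20,2,100]'
```

```text
t: 0.93
tool_pos: [0.3419, -0.1924, 0.2091]
orientation: [3.1, 0.508, 0.0]
force: [0.1, -0.9, 0.8]
opening: 0.0933
gripper_force: 0.0
```

```bash
python3 -m inch '[195,436,-10,0,100,195,436,-10,0,100,195,436,-10,0,100,195,436,-10,0,100,195,436,-10,0,100,195,436,-10,0,100,195,436,-10,0,100,195,436,-10,0,100,195,436,-10,0,100,195,436,-10,0,100]'; python3 -m inch '[0,0,0,0,100,0,0,0,0,100,0,0,0,0,100,0,0,0,0,100]'; python3 - <<'E'
from plant import *
import pickle,cv2
s=robot.read_state();w=read_camera("wrist");pickle.dump((s,w),open("w1.pkl","wb"))
print(s["tool_pos"],s["orientation"],s["q"],w["K"],w["mount"]);cv2.imwrite("pics/w1.png",w["image"])
E
```

```text
t: 1.77
tool_pos: [0.512, 0.1882, 0.2]
orientation: [3.1, 0.51, -0.001]
force: [0.6, -0.8, 0.2]
opening: 0.093
gripper_force: 0.0
t: 2.1
tool_pos: [0.5116, 0.1848, 0.2006]
orientation: [3.1, 0.508, -0.0]
force: [-0.3, 0.1, -0.1]
opening: 0.0932
gripper_force: 0.0
[0.51156471 0.18484475 0.20063394] [ 3.09990112e+00  5.07913224e-01 -3.95477028e-04] [ 2.52697850e-01 -1.18916992e-02  1.66901199e+00 -3.33831816e-04
  1.48475531e+00  1.49871263e+00] [[297.31863964   0.         253.45566523]
 [  0.         297.31863964 192.85854579]
 [  0.           0.           1.        ]] [[-1.87780901e-03 -9.65745844e-01 -2.59483020e-01  7.02867395e-02]
 [ 9.99996959e-01 -2.22835510e-03  1.05679891e-03  8.93415693e-04]
 [-1.59881947e-03 -2.59480247e-01  9.65747092e-01 -1.66176158e-01]
 [ 0.00000000e+00  0.00000000e+00  0.00000000e+00  1.00000000e+00]]
```

View pics/w1.png

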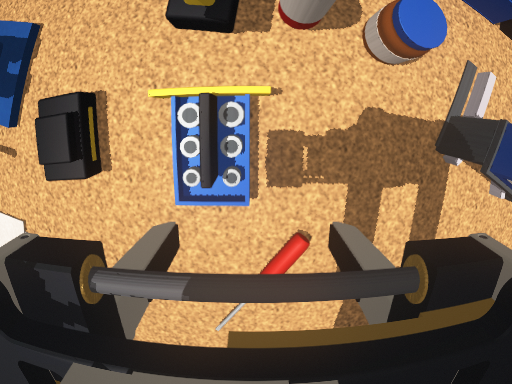

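```bash
cat >> h.py <<'E'
from scipy.spatial.transform import Rotation as Ro
def wray(s,w,p,z):
    K,M=np.array(w["K"]),np.array(w["mount"]);p=np.atleast_2d(p).astype(float)
    e=(p-K[:2,2])/K[0,0];r=np.linalg.norm(e,axis=1,keepdims=True)
    v=np.c_[e/r*np.sin(r),np.cos(r)]
    R=Ro.from_rotvec(s["orientation"]).as_matrix();c=np.array(s["tool_pos"])+R@M[:3,3]
    v=v@M[:3,:3].T@R.T;return c+v*((z-c[2])/v[:,2])[:,None]
E
python3 - <<'E'
from h import *
s,w=pickle.load(open("w1.pkl","rb"));im=w["image"]
roi=np.zeros(im.shape[:2],np.uint8);roi[80:215,140:280]=255
y=mask(im,(22,150,90),(35,255,255))&roi;b=mask(im,(105,100,60),(125,255,255))&roi
for n,m,z in(("plate",y,.045),("blue",b,.03)):
    r=cv2.minAreaRect(wray(s,w,cv2.findNonZero(m)[:,0],z)[:,:2].astype(np.float32));print(n,r)
print(wray(s,w,[(200,187),(217,187),(201,94),(215,94)],.066).round(4))
for n,p,z in(("rail back in",(0,0),0),("shelf",(437,152),.105)): print(n,wray(s,w,p,z))
E
```

```text
plate ((0.5885065793991089, 0.2615911066532135), (0.010271887294948101, 0.1346765011548996), 18.013376235961914)
blue ((0.5241742134094238, 0.24028760194778442), (0.12920929491519928, 0.08984079211950302), 18.252412796020508)
[[0.4902 0.2357 0.066 ]
 [0.4959 0.2185 0.066 ]
 [0.5828 0.2629 0.066 ]
 [0.5869 0.2493 0.066 ]]
rail back in [[0.66830591 0.68459338 0.        ]]
shelf [[0.61158077 0.02067238 0.105     ]]
```

```bash
python3 -m inch '[26,60,0,-0.4,100,26,60,0,-0.4,100,26,60,-40,-0.4,100,26,60,-80,-0.4,100,26,60,-110,-0.4,100,26,60,-135,-0.4,100,26,60,-150,-0.4,100,26,60,-160,-0.4,100,26,60,-163,-0.4,100,26,60,-163,-0.4,100]'; python3 -m inch '[0,0,0,0,100,0,0,0,0,100]'
```

```text
t: 2.98
tool_pos: [0.5379, 0.2451, 0.0378]
orientation: [3.102, 0.497, -0.0]
force: [-0.7, 0.5, -0.4]
opening: 0.0932
gripper_force: 0.0
t: 3.15
tool_pos: [0.5393, 0.2461, 0.0396]
orientation: [-3.101, -0.498, -0.005]
force: [-0.0, -0.2, 0.6]
opening: 0.0934
gripper_force: 0.0
```

```bash
python3 -m inch '[0,0,-2,0,0,0,0,-2,0,0,0,0,-2,0,0,0,0,-2,0,0,0,0,-2,0,0,0,0,-2,0,0,0,0,-2,0,0,0,0,-2,0,0,0,0,-2,0,0,0,0,-2,0,0]' 50; python3 -m inch '[0,0,10,0,0,0,0,20,0,0,0,0,30,0,0,0,0,40,0,0,0,0,50,0,0,0,0,50,0,0,0,0,50,0,0]'
```

```text
t: 3.98
tool_pos: [0.5379, 0.2459, 0.0356]
orientation: [-3.102, -0.498, 0.0]
force: [-0.1, -0.3, 0.6]
opening: 0.0307
gripper_force: 0.0
t: 4.57
tool_pos: [0.5388, 0.2462, 0.0871]
orientation: [-3.101, -0.498, -0.004]
force: [-0.4, -0.6, -0.3]
opening: 0.0003
gripper_force: 0.0
```

```bash
python3 -m inch '[0,0,0,0,45,0,0,0,0,45,0,0,0,0,45,0,0,0,0,45,0,0,0,0,45,0,0,0,0,45,0,0,0,0,45,0,0,0,0,45]';  python3 - <<'E'
from h import *
from plant import *
w=read_camera("top");im=w["image"]
roi=np.zeros(im.shape[:2],np.uint8);roi[165:240,140:210]=255
y=mask(im,(22,150,90),(35,255,255))&roi
print(cv2.minAreaRect(ray(w,cv2.findNonZero(y)[:,0],.045)[:,:2].astype(np.float32)))
E
```

```text
t: 5.23
tool_pos: [0.5379, 0.2459, 0.0856]
orientation: [-3.102, -0.499, 0.0]
force: [0.3, 0.6, 0.5]
opening: 0.0412
gripper_force: 0.0
((0.5914016366004944, 0.23282872140407562), (0.002786979079246521, 0.0), -91.1396713256836)
```

```bash
python3 -m inch '[0,0,-20,0,45,0,0,-40,0,45,0,0,-48,0,45,0,0,-48,0,45,0,0,-48,0,0,0,0,-48,0,0,0,0,-48,0,0,0,0,-48,0,0,0,0,-48,0,0,0,0,-48,0,0]' 50; python3 -m inch '[0,0,0,0,0,0,0,0,0,0,0,0,0,0,0,0,0,0,0,0]'
```

```text
t: 6.12
tool_pos: [0.5385, 0.2461, 0.0385]
orientation: [-3.102, -0.499, -0.002]
force: [-0.2, 0.3, 3.0]
opening: 0.0118
gripper_force: 50.0
t: 6.45
tool_pos: [0.5385, 0.246, 0.0385]
orientation: [-3.102, -0.499, -0.002]
force: [-0.5, -1.4, 6.0]
opening: 0.0117
gripper_force: 50.0
```

```bash
python3 -m inch '[0,0,10,0,0,0,0,25,0,0,0,0,45,0,0,0,0,60,0,0,-15,-30,60,0,0,-30,-60,60,0,0,-45,-95,60,5,0,-55,-130,60,11,0,-60,-160,60,17,0,-60,-190,60,23,0]'; python3 -m inch '[0,-25,0,7,0,0,-50,0,14,0,5,-75,0,21,0,10,-100,0,28,0,15,-125,0,35,0,20,-150,0,42,0,20,-170,0,49,0,20,-180,0,56,0,20,-180,0,63,0,20,-180,0,70,0]'; python3 - <<'E'
from plant import *
s=robot.read_state();print(s["tool_pos"],s["orientation"],s["q"],s["opening"],s["wrist_torque"])
E
```

```text
t: 7.28
tool_pos: [0.4758, 0.0547, 0.0972]
orientation: [-2.936, -1.115, 0.003]
force: [0.4, -0.4, -3.2]
opening: 0.0116
gripper_force: 50.0
t: 8.12
tool_pos: [0.4972, -0.1248, 0.0973]
orientation: [-1.767, -2.596, 0.001]
force: [0.1, 0.8, -2.8]
opening: 0.0115
gripper_force: 50.0
[ 0.4971647  -0.12484745  0.09732921] [-1.76709769e+00 -2.59582625e+00  5.10578619e-04] [-3.46101848e-01 -1.12408668e-02  1.86253182e+00  2.92031294e-05
  1.29171722e+00 -7.21533376e-01] 0.011534835626364181 [-0.04111194 -0.10459812 -0.01800874]
```

```bash
python3 -m inch '[0,0,0,7,0,0,0,0,14,0,0,0,0,21,0,0,0,0,28,0,0,0,0,35,0,0,0,0,42,0,0,0,0,49,0,0,0,0,56,0,0,0,0,63.6,0,0,0,0,63.6,0]'; python3 -m inch '[0,0,0,0,0,0,0,0,0,0,0,0,0,0,0]';python3 - <<'E'
from plant import *
import pickle,cv2
s=robot.read_state();w=read_camera("wrist");t=read_camera("top");sd=read_camera("side");pickle.dump((s,w,t,sd),open("w2.pkl","wb"))
print(s["tool_pos"],s["orientation"]);cv2.imwrite("pics/w2.png",w["image"])
E
```

```text
t: 8.95
tool_pos: [0.4973, -0.1239, 0.0974]
orientation: [-0.131, -3.138, -0.001]
force: [0.5, -0.4, -2.9]
opening: 0.0114
gripper_force: 50.0
t: 9.2
tool_pos: [0.4977, -0.1241, 0.0976]
orientation: [-0.146, -3.138, -0.0]
force: [-0.3, 1.0, -3.9]
opening: 0.0117
gripper_force: 50.0
[ 0.49773311 -0.12405482  0.09757659] [-1.45547642e-01 -3.13794684e+00 -1.89555787e-04]
```

View pics/w2.png

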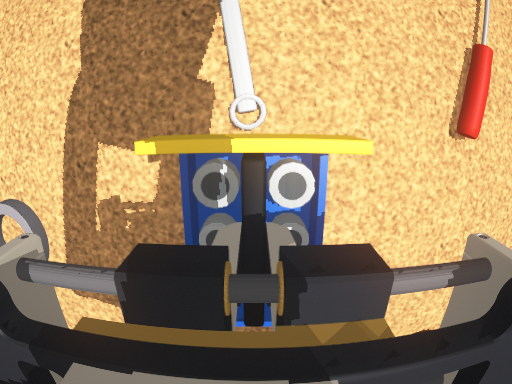

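```bash
python3 - <<'E'
from h import *
d=pickle.load(open("s0.pkl","rb"))["top"];im=d["image"].astype(float)
b=im[...,0]  # blue channel: rails bright, wood dark
for r in(120,124,128,132,136): print(r,b[r,282:346].astype(int).tolist())
print("front");
for r in range(166,178): print(r,b[r,284:340].astype(int).tolist())
E
```

```text
120 [80, 76, 72, 74, 73, 72, 74, 68, 68, 74, 80, 103, 149, 165, 166, 164, 152, 93, 68, 72, 78, 78, 75, 77, 78, 88, 78, 87, 83, 80, 79, 78, 86, 85, 89, 84, 82, 80, 75, 79, 79, 75, 79, 84, 81, 75, 76, 80, 84, 84, 84, 90, 99, 99, 96, 94, 88, 83, 80, 83, 79, 74, 78, 73]
124 [83, 80, 68, 66, 70, 69, 68, 70, 65, 62, 87, 120, 155, 166, 169, 163, 133, 80, 59, 78, 81, 80, 81, 83, 85, 84, 81, 81, 79, 79, 75, 78, 81, 89, 92, 88, 88, 89, 84, 76, 76, 79, 76, 81, 84, 83, 85, 87, 86, 86, 111, 153, 165, 167, 164, 150, 95, 58, 65, 68, 70, 69, 70, 76]
128 [80, 76, 71, 75, 69, 71, 69, 70, 71, 76, 92, 127, 159, 167, 170, 159, 117, 65, 51, 72, 77, 78, 80, 82, 77, 76, 80, 84, 78, 79, 84, 84, 81, 78, 83, 84, 84, 81, 83, 83, 83, 84, 85, 82, 87, 86, 79, 78, 81, 95, 119, 158, 165, 166, 161, 138, 84, 65, 73, 70, 73, 71, 67, 69]
132 [74, 70, 69, 70, 71, 74, 66, 68, 67, 75, 98, 142, 161, 170, 169, 155, 101, 55, 58, 76, 79, 83, 84, 82, 77, 77, 78, 81, 86, 90, 86, 78, 77, 80, 85, 84, 83, 78, 75, 79, 76, 75, 79, 78, 76, 76, 81, 80, 85, 94, 128, 158, 167, 165, 156, 123, 75, 69, 70, 68, 68, 69, 68, 68]
136 [87, 76, 7
[... 2345 characters left out ...]
, 69, 62, 59]
175 [81, 82, 79, 83, 81, 86, 81, 82, 80, 79, 83, 84, 84, 78, 78, 83, 83, 85, 83, 83, 79, 81, 81, 82, 80, 81, 83, 85, 90, 88, 81, 78, 77, 81, 86, 88, 78, 75, 76, 75, 78, 76, 73, 79, 75, 77, 77, 83, 85, 89, 87, 84, 81, 78, 75, 78]
176 [77, 79, 80, 83, 83, 84, 83, 85, 82, 84, 81, 81, 84, 80, 77, 84, 87, 86, 84, 82, 88, 82, 80, 79, 77, 80, 83, 89, 85, 86, 81, 73, 78, 84, 86, 84, 85, 84, 83, 78, 75, 76, 82, 80, 80, 79, 81, 83, 87, 86, 83, 78, 80, 90, 83, 81]
177 [80, 77, 84, 88, 90, 84, 84, 84, 88, 86, 83, 88, 84, 83, 81, 82, 83, 85, 86, 84, 89, 87, 77, 75, 76, 75, 85, 85, 89, 88, 82, 74, 74, 77, 80, 84, 84, 89, 87, 83, 77, 84, 88, 86, 84, 82, 79, 84, 88, 83, 83, 84, 87, 90, 89, 87]
```

```bash
python3 - <<'E'
from h import *
d=pickle.load(open("s0.pkl","rb"))["top"];b=d["image"][...,0].astype(float)
def fit(c0,c1):
    P=[]
    for r in range(122,137):
        v=np.clip(b[r,c0:c1]-110,0,50);P.append((c0+(v*np.arange(c1-c0)).sum()/v.sum(),r))
    q=ray(d,P,.03)[:,:2];k,c=np.polyfit(q[:,0],q[:,1],1);return k,c,np.std(q[:,1]-k*q[:,0]-c)
L=fit(288,303);R=fit(328,342);print(L,R)
k=(L[0]+R[0])/2;print("yaw",np.degrees(np.arctan(k)),"gap",((L[0]-R[0])*.74+L[1]-R[1])*np.cos(np.arctan(k)))
for x in(.61,.68,.74):print("mid y at",x,((L[0]+R[0])*x+L[1]+R[1])/2)
print("fronts",ray(d,[(291.2,171.3),(334.2,174.3),(291.2,171.6),(334.2,174.6)],[.03]).round(4),"backs",ray(d,[(297,118.4),(336,121.4)],.03).round(4))
E
```

```text
(np.float64(-0.09658615868838746), np.float64(-0.014827573089074769), np.float64(0.00014159925832314191)) (np.float64(-0.10215596181115537), np.float64(-0.12118705954232915), np.float64(0.00012737588207876682))
yaw -5.674912115005568 gap 0.10993966864202737
mid y at 0.61 -0.12862366306806253
mid y at 0.68 -0.1355796372855465
mid y at 0.74 -0.14154190090053279
fronts [[ 0.6176 -0.0716  0.03  ]
 [ 0.6067 -0.1905  0.03  ]
 [ 0.6168 -0.0715  0.03  ]
 [ 0.6059 -0.1905  0.03  ]] backs [[ 0.7687 -0.0915  0.03  ]
 [ 0.7573 -0.2009  0.03  ]]
```

```bash
python3 - <<'E'
from h import *
s,w,t,sd=pickle.load(open("w2.pkl","rb"))
print(wray(s,w,[(247,130),(228,112)],.005).round(3),wray(s,w,[(135,147),(372,147)],.045+.059).round(4))
E
python3 -m inch '[10,3,0,-0.2,0,20,4,0,-0.2,0,30,4,0,-0.2,0,30,4,-15,-0.2,0,30,4,-30,-0.2,0,30,4,-42,-0.2,0,30,4,-50,-0.2,0,30,4,-54,-0.2,0,30,4,-54,-0.2,0,30,4,-54,-0.2,0]'; python3 -m inch '[0,0,-2,0,0,0,0,-4,0,0,0,0,-5,0,0,0,0,-5,0,0]'
```

```text
[[ 0.438 -0.126  0.005]
 [ 0.421 -0.141  0.005]] [[ 0.4347 -0.1875  0.104 ]
 [ 0.4474 -0.0535  0.104 ]]
t: 10.18
tool_pos: [0.528, -0.1202, 0.0438]
orientation: [0.147, 3.138, 0.0]
force: [-0.8, 0.3, -2.8]
opening: 0.0119
gripper_force: 50.0
t: 10.52
tool_pos: [0.5279, -0.1202, 0.0386]
orientation: [0.146, 3.138, -0.0]
force: [-0.0, 0.0, -3.0]
opening: 0.0121
gripper_force: 50.0
```

```bash
python3 -m inch '[8,-1,-1,-0.2,0,16,-2,-1,-0.2,0,24,-3,-1,-0.2,0,30,-3,-1,-0.2,0,30,-3,-1,-0.2,0,30,-3,-1,-0.2,0]';  python3 -m inch '[0,0,-1,0,20,0,0,-1,0,40,0,0,-1,0,50,0,0,-1,0,50,0,0,-1,0,50,0,0,-1,0,50,0,0,-1,0,50,0,0,-1,0,50]'; python3 -m inch '[0,0,25,0,50,0,0,50,0,50,-40,4,60,0,50,-80,8,60,0,50,-120,12,60,0,50,-140,14,60,0,50,-140,14,60,0,50,-140,14,60,0,50]'; python3 - <<'E'
from h import *
from plant import *
s=robot.read_state();t=read_camera("top");w=read_camera("wrist");sd=read_camera("side")
pickle.dump((s,w,t,sd),open("w3.pkl","wb"));print(s["tool_pos"],s["orientation"])
a=cv2.resize(t["image"][100:240,230:400],None,fx=2.35,fy=2.8)
cv2.imwrite("pics/c3.png",np.hstack([a,cv2.resize(w["image"],(400,a.shape[0]))]))
E
```

```text
t: 11.02
tool_pos: [0.5598, -0.1235, 0.0386]
orientation: [0.151, 3.135, -0.001]
force: [3.1, -1.0, 5.1]
opening: 0.0117
gripper_force: 50.0
t: 11.68
tool_pos: [0.5578, -0.1231, 0.0366]
orientation: [-0.152, -3.138, -0.0]
force: [-0.0, 0.1, 0.6]
opening: 0.0462
gripper_force: 0.0
t: 12.35
tool_pos: [0.4176, -0.1092, 0.0969]
orientation: [0.153, 3.137, -0.001]
force: [0.4, -0.6, -0.3]
opening: 0.0463
gripper_force: 0.0
[ 0.41761713 -0.10918895  0.09691856] [ 1.52579895e-01  3.13651072e+00 -6.72893612e-04]
```

View pics/c3.png

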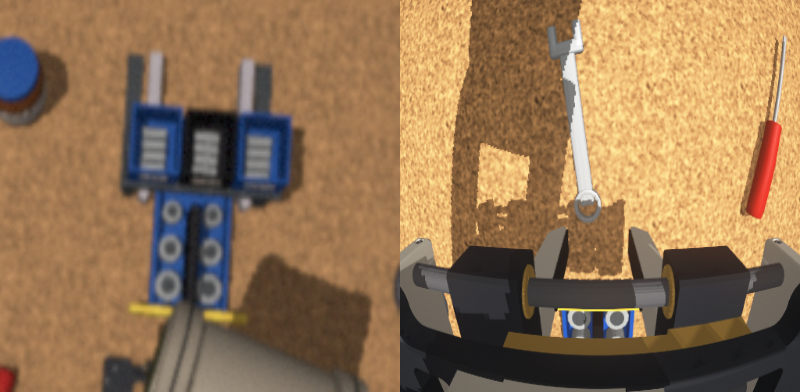

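```bash
python3 -m inch '[30,-3,0,0,50,62,-6,0,0,50,62,-6,-25,0,50,62,-6,-50,0,50,62,-6,-70,0,50,62,-6,-82,0,50,62,-6,-82,0,50,62,-6,-82,0,50]'; python3 -m inch '[3,0,0,0,50,6,-1,0,0,50,8,-1,0,0,50,10,-1,0,0,50,11,-1,0,0,50,11,-1,0,0,50]'; python3 - <<'E'
from h import *
from plant import *
s=robot.read_state();print(s["tool_pos"],s["orientation"],s["force"])
t=read_camera("top");w=read_camera("wrist");sd=read_camera("side");pickle.dump((s,w,t,sd),open("w4.pkl","wb"))
a=cv2.resize(sd["image"][60:240,170:330],None,fx=2.5,fy=2.5)
cv2.imwrite("pics/c4.png",np.hstack([a,cv2.resize(w["image"],(400,a.shape[0]))]))
E
```

```text
t: 13.17
tool_pos: [0.4799, -0.115, 0.0143]
orientation: [-0.151, -3.136, -0.001]
force: [0.9, 0.5, -0.8]
opening: 0.0464
gripper_force: 0.0
t: 13.67
tool_pos: [0.4913, -0.1162, 0.015]
orientation: [0.152, 3.137, -0.0]
force: [-0.7, 0.6, -1.0]
opening: 0.0461
gripper_force: 0.0
[ 0.49131381 -0.11621926  0.01502102] [ 1.51637829e-01  3.13730034e+00 -3.52750448e-04] [-0.66996771  0.60468424 -0.99004596]
```

View pics/c4.png

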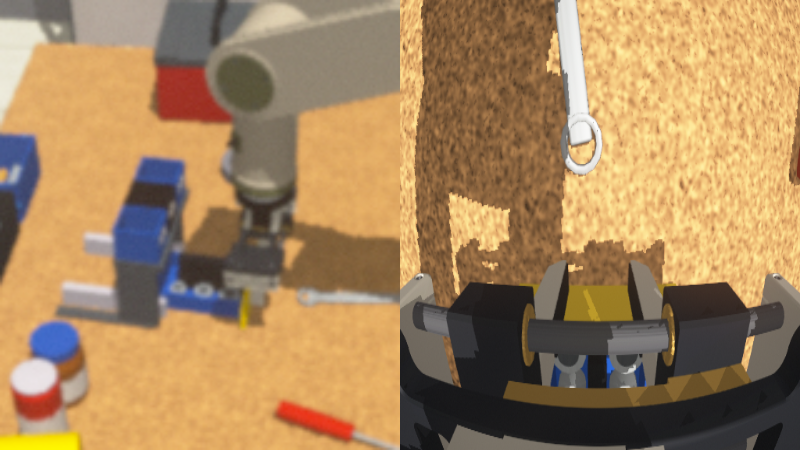

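```bash
python3 -m inch '[4,0,0,0,50,12,-1,0,0,50,32,-3,0,0,50,70,-7,0,0,50,70,-7,0,0,50,70,-7,0,0,50,70,-7,0,0,50]'; python3 -m inch '[-30,3,0,0,50,-60,6,0,0,50,-60,6,50,0,50,-60,6,90,0,50,-60,6,130,0,50,-60,6,170,0,50,-60,6,190,0,50,-60,6,190,0,50]';python3 -m inch '[-40,-40,0,0,50,-80,-80,0,0,50,-80,-120,0,0,50,-80,-160,0,0,50,-80,-200,0,0,50,-80,-240,0,0,50,-80,-280,0,0,50,-80,-310,0,0,50,-80,-310,0,0,50]'; python3 - <<'E'
from h import *
from plant import *
s=robot.read_state();print(s["tool_pos"],s["orientation"],s["t"])
t=read_camera("top");sd=read_camera("side");pickle.dump((s,t,sd),open("w5.pkl","wb"))
a=cv2.resize(t["image"][105:205,260:390],None,fx=3.07,fy=4)
b=cv2.resize(sd["image"][110:210,180:310],None,fx=3.07,fy=4)
cv2.imwrite("pics/c5.png",np.hstack([a,b]))
im=t["image"];roi=np.zeros(im.shape[:2],np.uint8);roi[150:220,270:370]=255
y=mask(im,(22,130,80),(35,255,255))&roi
r=cv2.minAreaRect(ray(t,cv2.findNonZero(y)[:,0],.045)[:,:2].astype(np.float32));print(r)
E
```

```text
t: 14.4
tool_pos: [0.5608, -0.123, 0.0141]
orientation: [-0.151, -3.137, -0.0]
force: [-0.8, -0.2, 0.1]
opening: 0.0466
gripper_force: 0.0
t: 15.07
tool_pos: [0.5036, -0.1182, 0.2127]
orientation: [0.151, 3.126, -0.005]
force: [0.3, -0.5, -0.1]
opening: 0.0462
gripper_force: 0.0
t: 15.82
tool_pos: [0.4183, -0.4321, 0.2025]
orientation: [-0.158, -3.136, 0.001]
force: [0.1, -0.4, 0.5]
opening: 0.0463
gripper_force: 0.0
[ 0.41832235 -0.43213692  0.20251899] [-1.58381038e-01 -3.13569074e+00  9.59138044e-04] 15.8167
((0.602689802646637, -0.12721845507621765), (0.1316634863615036, 0.01338077150285244), 84.1981430053711)
```

View pics/c5.png

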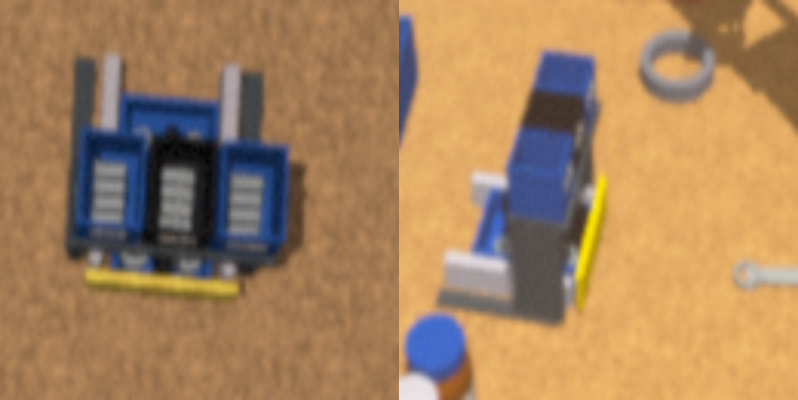

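```bash
python3 - <<'E'
from h import *
s,t,sd=pickle.load(open("w5.pkl","rb"))
o=np.array([.612,-.1292]);a=np.radians(-5.6);D=np.array([[np.cos(a),np.sin(a)],[-np.sin(a),np.cos(a)]])
im=t["image"]
# nose edge & rail back ends along columns, blue channel minus red
sat=im[...,0].astype(int)-im[...,2]
for c in range(304,328,6):
    print(c,"nose b-r",sat[122:136,c].tolist())
for c in (294,296,297,298,299,333,334,335,336): print(c,"railback",im[112:126,c,0].tolist())
hsv=cv2.cvtColor(im,cv2.COLOR_BGR2HSV)
for c in(290,300,310,320,334): print(c,"plate r-b",(-sat[162:184,c]).tolist(), im[162:184,c,0].tolist())
for n,p,z in(("nose304",(304,128),.03),("nose322",(322,129.5),.03),("rb",(297,118.6),.03),("rb",(336,121.6),.03)):print(n,(D@(ray(t,p,z)[0,:2]-o)).round(4))
E
```

```text
304 nose b-r [-80, -84, -80, -78, -77, -56, 4, 63, 75, 64, 75, 93, 103, 101]
310 nose b-r [-82, -80, -79, -82, -83, -77, -38, 30, 66, 69, 69, 95, 100, 104]
316 nose b-r [-85, -88, -91, -92, -88, -82, -61, 8, 66, 68, 65, 79, 99, 94]
322 nose b-r [-76, -79, -78, -76, -79, -79, -70, -19, 44, 70, 62, 71, 92, 100]
294 railback [82, 82, 80, 77, 80, 90, 114, 137, 147, 154, 155, 156, 159, 157]
296 railback [81, 80, 77, 84, 87, 96, 126, 155, 170, 168, 170, 168, 169, 171]
297 railback [77, 79, 82, 86, 88, 95, 125, 155, 169, 170, 169, 165, 164, 158]
298 railback [80, 78, 81, 84, 84, 89, 113, 142, 154, 153, 150, 140, 138, 132]
299 railback [80, 80, 79, 84, 79, 82, 90, 98, 95, 94, 89, 83, 82, 82]
333 railback [77, 81, 77, 78, 84, 86, 90, 80, 94, 125, 143, 151, 154, 156]
334 railback [80, 81, 80, 78, 81, 89, 89, 80, 97, 138, 161, 164, 167, 164]
335 railback [80, 78, 76, 79, 82, 84, 87, 81, 98, 139, 163, 169, 166, 166]
336 railback [80, 79, 75, 77, 74, 78, 78, 81, 97, 135, 157, 167, 165, 169]
290 plate r-b [-17, -12, -18, -13, -3, 4, 7, 9, 8, 33, 105, 143, 145, 114, 85, 81, 82, 83, 80, 83, 81, 78] 
[... 274 characters left out ...]
9, 82, 83, 86, 84]
310 plate r-b [2, -2, 0, 1, -3, -6, -5, -12, -33, -34, -8, 65, 130, 144, 120, 90, 85, 79, 81, 84, 84, 81] [23, 23, 23, 23, 38, 58, 51, 45, 48, 57, 55, 54, 65, 68, 51, 43, 42, 72, 83, 85, 88, 84]
320 plate r-b [2, 5, 11, 11, 8, -2, -2, 0, 2, 3, -1, 4, 75, 134, 143, 116, 84, 74, 75, 78, 76, 78] [96, 62, 79, 76, 55, 59, 66, 82, 112, 130, 116, 101, 81, 74, 73, 51, 38, 54, 72, 79, 77, 81]
334 plate r-b [-18, -49, -56, -28, -15, -22, -14, -6, 1, 6, 7, 9, 27, 88, 139, 144, 114, 87, 79, 81, 79, 78] [114, 125, 105, 93, 82, 74, 70, 72, 93, 143, 167, 152, 115, 83, 70, 71, 55, 41, 59, 73, 80, 84]
nose304 [0.126  0.0311]
nose322 [ 0.1254 -0.0196]
rb [0.1517 0.0527]
rb [ 0.151  -0.0572]
```

```bash
python3 - <<'E'
from h import *
s,t,sd=pickle.load(open("w5.pkl","rb"))
o=np.array([.6134,-.1293]);a=np.radians(-5.65);D=np.array([[np.cos(a),np.sin(a)],[-np.sin(a),np.cos(a)]])
for n,p,z in(("binback",(288,137.5),.167),("binback",(318,140),.167),("binbackR",(350,142),.167),("binback0",(288,137.5),.155),("farbin",(310,90),.0),):print(n,(D@(ray(t,p,z)[0,:2]-o)).round(4),ray(t,p,z).round(3))
E
python3 -m inch '[40,30,10,0,0,80,60,20,0,0,120,90,25,0,0,160,120,25,0,0,195,150,25,0,0,230,185,25,0,0,265,225,25,0,0,290,265,25,0,0,301,292,25,0,0,301,292,25,0,0]'; python3 -m inch '[0,0,0,0,0,0,0,0,0,0,0,0,0,0,0]'
```

```text
binback [0.0573 0.0771] [[ 0.678 -0.058  0.167]]
binback [0.0566 0.0039] [[ 0.67  -0.131  0.167]]
binbackR [ 0.0574 -0.0735] [[ 0.663 -0.208  0.167]]
binback0 [0.0605 0.0768] [[ 0.681 -0.059  0.155]]
farbin [0.2486 0.0199] [[ 0.863 -0.134  0.   ]]
t: 16.75
tool_pos: [0.7172, -0.1384, 0.2301]
orientation: [-0.149, -3.138, -0.001]
force: [-0.2, -0.6, -0.3]
opening: 0.0005
gripper_force: 0.0
t: 17.0
tool_pos: [0.7164, -0.1408, 0.2298]
orientation: [-0.149, -3.138, 0.0]
force: [-0.2, -0.8, 0.9]
opening: 0.0007
gripper_force: 0.0
```

```bash
python3 -m inch '[3,1,-20,0,0,3,1,-50,0,0,3,1,-80,0,0,3,1,-110,0,0,3,1,-135,0,0,3,1,-155,0,0,3,1,-170,0,0,3,1,-180,0,0,3,1,-190,0,0,3,1,-194,0,0]'; python3 -m inch '[0,0,0,0,0,0,0,0,0,0]'; python3 - <<'E'
from h import *
from plant import *
s=robot.read_state();print(s["tool_pos"],s["force"])
t=read_camera("top");w=read_camera("wrist");sd=read_camera("side")
a=cv2.resize(sd["image"][100:200,180:280],None,fx=4,fy=4)
cv2.imwrite("pics/c6.png",np.hstack([a,cv2.resize(w["image"],(400,a.shape[0]))]))
E
```

```text
t: 17.83
tool_pos: [0.7197, -0.1418, 0.0349]
orientation: [-0.153, -3.138, -0.0]
force: [-0.1, 0.2, -0.5]
opening: 0.0005
gripper_force: 0.0
t: 18.0
tool_pos: [0.7207, -0.1416, 0.0367]
orientation: [0.152, 3.137, -0.001]
force: [-0.3, 0.3, -0.2]
opening: 0.0005
gripper_force: 0.0
[ 0.72067169 -0.14157225  0.03666844] [-0.28557212  0.26519616 -0.17926417]
```

View pics/c6.png

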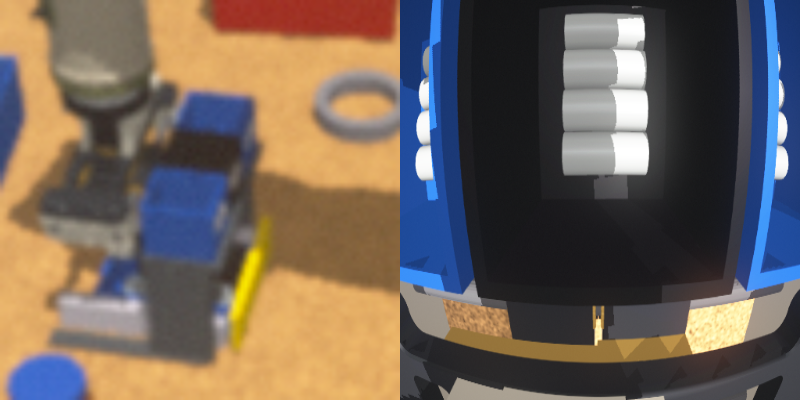

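```bash
python3 -m inch '[0,2,-3,0,0,0,2,-5,0,0,0,2,-7,0,0,0,2,-7,0,0,0,2,-7,0,0]'; python3 -m inch '[0,0,-1,0,0,0,0,-1,0,0,0,0,-1,0,0]'; python3 -m inch '[0,0,-1,0,0,0,0,-1,0,0,0,0,-1,0,0]'; python3 -m inch '[0,0,-1,0,0,0,0,-1,0,0,0,0,-1,0,0]'
```

```text
t: 18.57
tool_pos: [0.7198, -0.1392, 0.0282]
orientation: [-0.152, -3.137, -0.0]
force: [0.4, -0.5, 0.5]
opening: 0.0002
gripper_force: 0.0
t: 18.82
tool_pos: [0.7201, -0.1394, 0.0276]
orientation: [-0.152, -3.138, 0.0]
force: [0.0, -0.9, -1.3]
opening: 0.0006
gripper_force: 0.0
t: 19.07
tool_pos: [0.7201, -0.1393, 0.0266]
orientation: [-0.152, -3.138, 0.0]
force: [-0.3, -0.1, -0.2]
opening: 0.0
gripper_force: 0.0
t: 19.32
tool_pos: [0.72, -0.1393, 0.0255]
orientation: [-0.152, -3.138, -0.0]
force: [0.4, 0.5, 1.0]
opening: 0.0001
gripper_force: 0.0
```

```bash
python3 -m inch '[2,0,0,0,0,4,0,0,0,0,5,-0.5,0,0,0,5,-0.5,0,0,0]'; python3 -m inch '[1,0,0,0,0,2,0,0,0,0,2,0,0,0,0]'; python3 -m inch '[1,0,0,0,0,2,0,0,0,0,2,0,0,0,0]';python3 -m inch '[1,-0.5,0,0,0,1.5,-0.5,0,0,0,1.5,-0.5,0,0,0]'
```

```text
t: 19.65
tool_pos: [0.7252, -0.1398, 0.0256]
orientation: [-0.152, -3.138, -0.0]
force: [-0.3, 0.1, 0.3]
opening: -0.0
gripper_force: 0.3
t: 19.9
tool_pos: [0.7271, -0.1399, 0.0255]
orientation: [-0.152, -3.138, 0.0]
force: [-3.1, 0.1, 0.9]
opening: 0.0005
gripper_force: 0.7
t: 20.15
tool_pos: [0.7291, -0.1398, 0.0255]
orientation: [-0.152, -3.138, 0.0]
force: [-1.4, 0.4, 0.9]
opening: 0.0004
gripper_force: 0.9
t: 20.4
tool_pos: [0.7293, -0.1399, 0.0255]
orientation: [-0.151, -3.135, -0.001]
force: [-9.0, 1.4, 4.8]
opening: 0.0004
gripper_force: 4.4
```

```bash
python3 -m inch '[1,0,0,0,0,1,0,0,0,0,1,0,0,0,0]'; python3 -m inch '[-2,0,0,0,0,-6,0.5,0,0,0,-7,0.5,0,0,0,-7,0.5,20,0,0,-7,0.5,60,0,0,-7,0.5,100,0,0,-7,0.5,140,0,0,-7,0.5,180,0,0,-7,0.5,200,0,0,-7,0.5,200,0,0]'; python3 -m inch '[-40,-40,0,0,0,-80,-80,0,0,0,-120,-120,0,0,0,-160,-160,0,0,0,-200,-200,0,0,0,-240,-240,0,0,0,-270,-270,0,0,0,-290,-290,0,0,0,-290,-290,0,0,0,-290,-290,0,0,0]'; python3 - <<'E'
from h import *
from plant import *
o=np.array([.6134,-.1293]);a=np.radians(-5.65);D=np.array([[np.cos(a),np.sin(a)],[-np.sin(a),np.cos(a)]])
t=read_camera("top");sd=read_camera("side");pickle.dump((t,sd),open("w7.pkl","wb"));im=t["image"];sat=im[...,0].astype(int)-im[...,2]
for c in(304,310,316,322):
    v=sat[122:136,c];r=122+np.interp(0,v[:10],np.arange(10));print(c,(D@(ray(t,(c,r),.03)[0,:2]-o)).round(4))
y=mask(im,(22,130,80),(35,255,255));y[:150]=0;y[220:]=0;y[:,:270]=0;y[:,370:]=0
print(cv2.minAreaRect(ray(t,cv2.findNonZero(y)[:,0],.045)[:,:2].astype(np.float32)))
cv2.imwrite("pics/c7.png",np.hstack([cv2.resize(im[105:205,260:390],None,fx=3.07,fy=4,interpolation=2),cv2.resize(sd["image"][110:210,180:310],None,fx=3.07,fy=4,interpolation=2)]))
E
```

```text
t: 20.65
tool_pos: [0.7295, -0.1399, 0.0254]
orientation: [-0.151, -3.133, -0.001]
force: [-13.4, 2.0, 8.2]
opening: 0.0006
gripper_force: 6.6
t: 21.48
tool_pos: [0.728, -0.1407, 0.235]
orientation: [0.151, 3.125, -0.004]
force: [0.8, -0.4, 1.7]
opening: 0.0004
gripper_force: 0.0
t: 22.32
tool_pos: [0.4323, -0.4314, 0.2249]
orientation: [-0.153, -3.138, 0.0]
force: [0.5, 0.2, -0.6]
opening: 0.0006
gripper_force: 0.0
304 [0.1278 0.0314]
310 [0.127  0.0145]
316 [ 0.1271 -0.0024]
322 [ 0.1273 -0.0193]
((0.6056825518608093, -0.1273183524608612), (0.13167914748191833, 0.013323045335710049), 84.53433227539062)
```

View pics/c7.png

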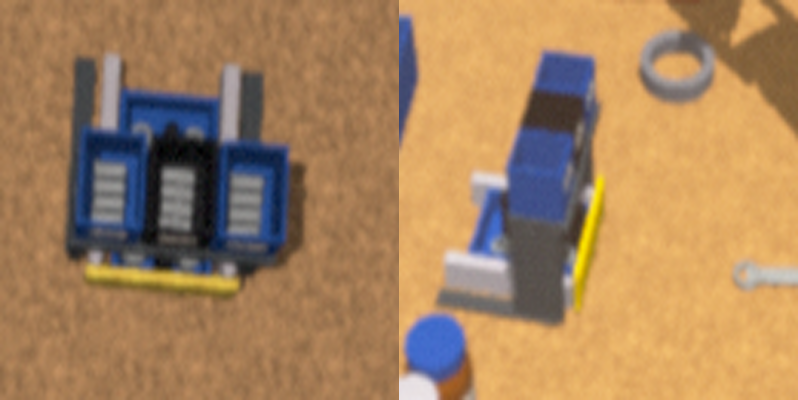

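```bash
python3 -c "
from plant import job;print(job.close_job())"
```

```text
the job is handed in; nothing more can be done
None
```

The tray is turned end for end and in the dock, plain end inwards. It stopped firmly with its yellow plate against the rails' front ends, and the arm is clear. I handed the job in at about 22 s, but it returned no verdict, and my last camera estimate put the plain end at 127–128 mm in (130 is fully home, 125–135 allowed). The moves could not lean the gripper, so I let the tray coast the last part home from a quick push. I then drew it the final 3 mm by its end wall from behind the shelf.

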